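# Press a castor socket home with the ratchet-lever press

### The job

The steel castor socket is only started in the loose wooden foot block in front of the press. Load the block flat on the press bed, using the fence and the end stop to bring its socket squarely under the ram, then hold the red knob of the lever and pump it in short strokes, a ratchet tooth at a time, until the socket's flange sits fully home on the wood and the lever goes firm - a firm pull, not a hard one, or the wood is crushed. Bring the ram down by the lever only, let go when it is done with the block left under the ram, and leave the other things on the bench alone.

Things in the scene. Friction and masses are not known exactly. Their poses are not given: they have to be found in the camera images.
- press: Green bench arbor press, fixed, about 300 x 150 x 245 mm high. Origin: on the bench, mid-width, 130 mm behind the bed's front edge; x axis to its back (column), front (-x) open, z up. Steel bed 55 mm above the bench, x -0.130 to 0.060, y within 75 mm. Ram axis at x -0.045, y 0. Head: x -0.082 to 0.130, y within 39 mm, 150 to 235 mm above the bench. The lever is on the -y side and reaches out in front.
- fence (a point): Middle of the front face of the aluminium fence on the bed, at bed height. The fence runs along the press's y (120 mm long, y -0.050 to 0.070; 20 mm high); this face is 20 mm behind the ram's axis.
- end_stop (a point): Middle of the face of the aluminium end stop on the bed (40 mm wide, 18 mm high), at bed height. The face looks along the press's +y and is 50 mm to the -y side of the ram's axis.
- ram: The press's steel ram, 26 mm square, 200 mm long, upright; origin at the centre of its lower face. It is moved by the lever and has ten times the knob's force.
- ram_tip (a point): Centre of the ram's lower face. It starts 123 to 135 mm above the bench, goes straight down about 7 mm per ratchet tooth and stays where it is left.
- knob (a point): Centre of the red ball knob (32 mm diameter) at the end of the press lever (a 13 mm steel rod), 200 mm from the lever's pivot. Once the flange is home the push needed there (over that of just holding the lever) climbs by about 1 N per mm of knob travel: 13 to 16 N is a firm seat, less than about 10 N is not, over about 18 N crushes the wood (190 N at the ram).
- lever_pivot (a point): The lever's pivot, 195 mm above the bench; the lever turns about the press's y axis. In press axes the knob is at pivot + 0.200*(-cos a, 0, sin a) m with a = 0.436 - lever.
- lever (a joint): Press lever, rad: 0 at its upper stop (25 degrees above level), 0.53 at the lower stop (5 below); stays where it is left. Pushing the knob down takes about 3 to 4 N with the ram in the air, 6 to 9 N (about 5 N when held still) while the socket slides in. If the lower stop comes before it is firm, go up and take another tooth. Let go under load, it springs back a few degrees.
- ratchet (a joint): Angle of the 18-tooth ratchet wheel beside the head, rad (20 mm of ram per rad). A spring pawl on the lever drives it on the down stroke only, and clicks back freely on the way up. One tooth is 0.35 rad: each full stroke has some idle travel, then advances one tooth. Five to seven strokes in all.
- block_center (a point): Centre of the loose wooden foot block, 190 (x) x 40 (y) x 30 mm (z), 0.2 kg, lying flat. It goes on the bed with its x axis along the press's -y: long side against the fence, +x end against the end stop; then the socket is under the ram and the -x end sticks out 65 mm past the bed. Grip it across the 40 mm width, 75 mm from its centre towards -x, clear of the press head.
- seat (a point): The socket's seat: on the block's top face, at the socket's axis, 45 mm from the block's centre towards its +x end, mid-width, 15 mm above the centre.
- socket: The flanged steel castor socket started in the block; origin at the centre of the underside of its flange. It moves along the block's z only, sliding in under about 50 N.
- flange_under (a point): Centre of the underside of the socket's round flange (34 mm diameter, 5 mm thick). It starts 12 to 18 mm above the wood; fully home it lies on seat.
- done_block: Bystander: a finished block, same size, its socket already home; lies to the right. Leave it.
- castor: Bystander: small swivel castor standing on the bench, about 95 mm high. Origin on the bench.
- mallet: Bystander: rubber mallet lying on the bench.
- driver: Bystander: screwdriver with an orange handle, lying on the bench.
- sprayer: Bystander: red bottle with a white cap, 72 mm diameter, 190 mm high.
Things that resemble listed ones, but are neither listed nor needed, are in the scene too. What is shaped like the part that bears block_center but blue is not meant.

How it is judged:
By the outcome, as a careful person would: the job done as asked, in the order asked, and still so for the second after the job is handed in, with the robot touching nothing.
It also fails if it takes over 72 s, if anything falls off the work surface, if the arm or the gripper's body presses on something with over 40 N, if the wrist force passes 120 N, or if a joint passes its speed limit or range.

### The arm

A 6-joint arm with a two-finger parallel gripper is mounted at the origin on the work surface. World frame = base frame: x ahead of the robot, y to its left, z up, the work surface at z = 0. Lengths are in m, angles in rad, forces in N, time in s.
With the tool pointing down it reaches from about 0.35 to 0.85 m from the base axis. Payload 8.1 kg.
Tool frame: the origin (TCP) lies at the very end of the fingers, on their centre line; the grasp point (between the pads) lies behind it (ctrl.pinch_z is the z of the grasp point in the tool frame, in m); z points along the fingers, y is the direction in which the jaws open and shut (so a half turn about z gives the same grasp; the last joint's range is limited). The gripper opens to 85 mm and grips with 20 to 120 N. Pads are 22 mm wide; open, the fingers measure 114 mm over their backs; the gripper's body (76 mm by 85 mm) begins 54 mm behind the grasp point. The pads swing forward as they close: fully open they stand 13 mm farther back than shut.
Start: joints at [1.228, 0.13, 1.488, -0, 1.523, -0.085], TCP at [0.153, 0.58, 0.231] pointing down, gripper open.
Joint ranges: [-2.96, 2.96], [-0.89, 2.26], [0.02, 2.5], [-1.34, 4.48], [0, 2.73], [-2.66, 2.66]. Speed limits (rad/s): [2.39, 2.39, 2.79, 3.14, 3.14, 3.14].

### API

Orientations are given as [roll, pitch, yaw] about the fixed x, y, z axes, in that order (R = Rz(yaw) Ry(pitch) Rx(roll)).
In Python, from station import ctrl gives the robot as it stands.
- The arm moves only by the tool move_arm, never from a script. Its argument "deltas" is a list of rows, each a list of 6 numbers: the shift along the tool's x, y, z in m, then the turn, a rotation vector about the tool's x, y, z in degrees. In form: [[tx, ty, tz, wx, wy, wz], ...]. A call has 1 to 12 rows; each row shifts and turns the pose as measured when the row begins, along the tool's axes as they then stand; what a row does not reach is not made up. A row lasts 1/10 s, in which the tool goes at most 50 mm and 8.59 degrees, less where a joint would pass 70% of its speed; a pose out of reach is approached as far as the arm can. A call with a gripper value outside its range is refused whole. "gripper" is the finger opening in m, from 0 to 0.0854, set as the call begins (left out, the last holds). The fingers move at their own pace and stop on an object; "newtons" is the grip in N (left out, the last holds). Time passes only in rows, so rows that do not move let the fingers close. It gives the time, the measured TCP pose, the force and the opening at its end, in the units of the state.
- ctrl.state(): the state, without advancing time (a new reading comes with each control period).
- ctrl.get_image(name): name is "side" or "top" or "wrist"; returns the picture (400x640x3 uint8, red, green, blue); there is no depth.
- ctrl.get_calibration(name): a dict with "camera_matrix" (3x3 intrinsics, pixels), "k1" (the pictures are not rectified: a ray, as slopes to the right and down, at radius r is drawn at 1 + k1 r^2 times it, then the intrinsics apply), "eye" and "rotation" of the camera in the world. Camera axes: x right, y down, z forward; pixel columns grow to the right and rows downward; lengths in m; the calibration is good to about 2 mm. A picture is of the moment at which its call begins: read the wrist's pose just before it. get_calibration takes no time and is no camera call; for the wrist camera it gives the pose at the moment of the call.
- ctrl.close_job(): hands the job in, once; it reports no verdict.
The state is a dict: "clock": time; "joint_pos": joint angles; "qd": joint speeds; "joint_efforts": joint torques, N m; "ee_pos": TCP position; "tool_rot": TCP orientation; "ft_force": force on the tool from outside, world axes, zero at the start; "ft_torque": the same for the moment, N m; "opening": finger opening in m.
Only numpy, scipy, OpenCV 4.12 (cv2) and the standard library are available. Lean on these libraries where they do the work, as an engineer would, in place of code of your own. Each camera call takes 0.05 s, during which the arm holds its last target.

## Working session

There is one attempt and no reset: what is moved stays moved. The work goes in short steps, Python scripts to look and compute and a tool call to move; the robot and the scene stay as the last step left them, time stands still between calls to the robot, and variables do not carry over. Pictures are saved under pics/ and viewed, and the job is handed in when it is done.

Besides the shell and the picture viewer there is one more tool, called after "Call:" in YAML: its name, and indented under it one key for each argument. move_arm: Moves the arm, as the interface text tells. Its arguments: {"type":"object","properties":{"deltas":{"type":"array"},"gripper":{"type":"number"},"newtons":{"type":"number"}},"required":["deltas"]}

```bash
ls; mkdir -p pics; python3 - <<'E'
from station import ctrl
import cv2
for n in ["side","top","wrist"]:
    im=ctrl.get_image(n); cv2.imwrite(f"pics/{n}0.png",im[:,:,::-1])
    c=ctrl.get_calibration(n); print(n,c)
print(ctrl.state(), ctrl.pinch_z)
E
```

```text
pics
side {'camera_matrix': array([[479.94200042,   0.        , 318.22622867],
       [  0.        , 479.94200042, 197.99404731],
       [  0.        ,   0.        ,   1.        ]]), 'k1': -0.1386427756015987, 'eye': array([ 0.38535438, -1.07095937,  1.08230912]), 'rotation': array([-2.31587228, -0.00741767, -0.12250551])}
top {'camera_matrix': array([[446.08983713,   0.        , 319.32929573],
       [  0.        , 446.08983713, 198.6672203 ],
       [  0.        ,   0.        ,   1.        ]]), 'k1': -0.11189045074626541, 'eye': array([ 0.38352109, -0.09949803,  1.38631751]), 'rotation': array([-3.04252859,  0.00988697, -1.54154061])}
wrist {'camera_matrix': array([[283.19647916,   0.        , 320.19078948],
       [  0.        , 283.19647916, 204.44249391],
       [  0.        ,   0.        ,   1.        ]]), 'k1': -0.012265150589245141, 'eye': array([0.08735708, 0.59731459, 0.37383347]), 'rotation': array([2.87267869e+00, 1.25635628e-03, 1.31197812e+00])}
{'clock': 0.15, 'joint_pos': array([ 1.22763261e+00,  1.31015919e-01,  1.48901249e+00,  1.63445106e-06,
        1.52297439e+00, -8.53929950e-02]), 'qd': array([ 0.00075817, -0.00210001, -0.00374999,  0.00031087, -0.00054203,
       -0.00023032]), 'joint_efforts': array([ 7.67254696e-04, -5.70064902e+01, -5.01157486e+01, -1.26383602e-04,
        9.60153207e-03,  3.57114880e-05]), 'ee_pos': array([0.15279178, 0.57979902, 0.23047767]), 'tool_rot': array([-3.14018779e+00, -1.21896533e-04,  2.88382176e+00]), 'ft_force': array([ 0.27534526, -0.6988978 ,  0.12766828]), 'ft_torque': array([ 0.04879681, -0.00239216,  0.00204687]), 'opening': 0.08554838962582924} -0.0187
```

View pics/side0.png

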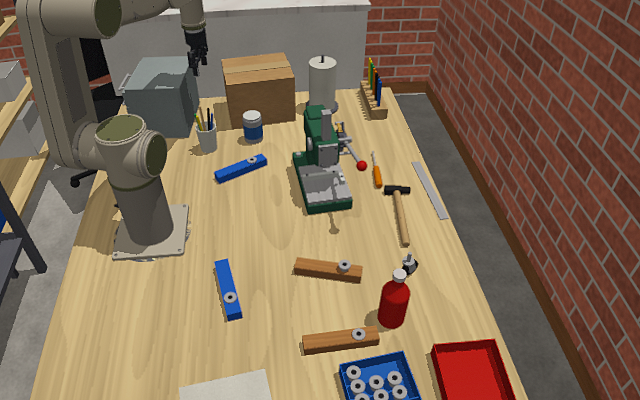

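View pics/top0.png

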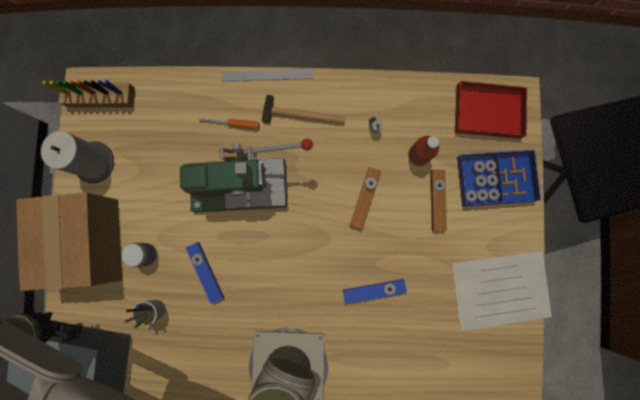

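View pics/wrist0.png

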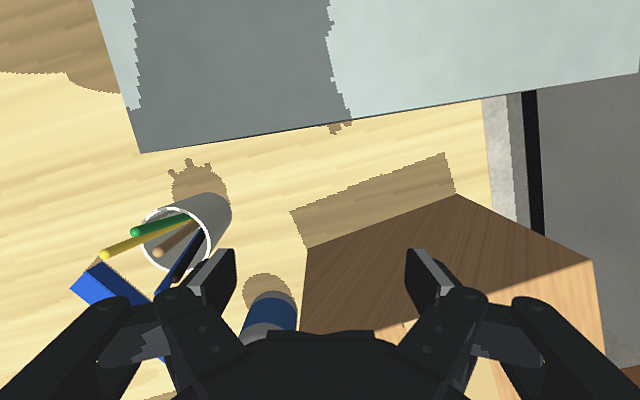

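```bash
cat > h.py <<'E'
import numpy as np, cv2
from scipy.spatial.transform import Rotation as R
from scipy.optimize import least_squares
from station import ctrl
def ray(c,u,v):
    K=c["camera_matrix"]; xd=(u-K[0,2])/K[0,0]; yd=(v-K[1,2])/K[1,1]
    rd=np.hypot(xd,yd); r=rd
    for _ in range(30): r=rd/(1+c["k1"]*r*r)
    s=r/rd if rd>0 else 1
    d=R.from_euler('xyz',c["rotation"]).as_matrix()@np.array([xd*s,yd*s,1]); return np.array(c["eye"]),d
def atz(c,u,v,z):
    e,d=ray(c,u,v); return e+d*(z-e[2])/d[2]
def proj(c,p):
    q=R.from_euler('xyz',c["rotation"]).as_matrix().T@(np.array(p)-c["eye"])
    x,y=q[0]/q[2],q[1]/q[2]; s=1+c["k1"]*(x*x+y*y); K=c["camera_matrix"]
    return np.array([K[0,0]*x*s+K[0,2],K[1,1]*y*s+K[1,2]])
def tri(obs):
    A=np.zeros((3,3));b=np.zeros(3)
    for c,u,v in obs:
        e,d=ray(c,u,v); d=d/np.linalg.norm(d); P=np.eye(3)-np.outer(d,d); A+=P;b+=P@e
    return np.linalg.solve(A,b)
E
python3 - <<'E'
from h import *
t=cv2.imread("pics/top0.png"); s=cv2.imread("pics/side0.png")
cv2.imwrite("pics/t1.png",cv2.resize(t[120:260,160:400],None,fx=3.33,fy=3.33,interpolation=cv2.INTER_CUBIC))
cv2.imwrite("pics/s1.png",cv2.resize(s[95:295,270:430],None,fx=3,fy=3,interpolation=cv2.INTER_CUBIC))
ct=ctrl.get_calibration("top");cs=ctrl.get_calibration("side")
for u,v in [(285,365)]: print(atz(ct,u,v,0))
print(tri([(ct,307,144.5),(cs,361.5,166)]), "knob")
E
```

```text
[0.00604754 0.00838233 0.        ]
[ 0.63910452 -0.04841115  0.24011713] knob
```

View pics/t1.png

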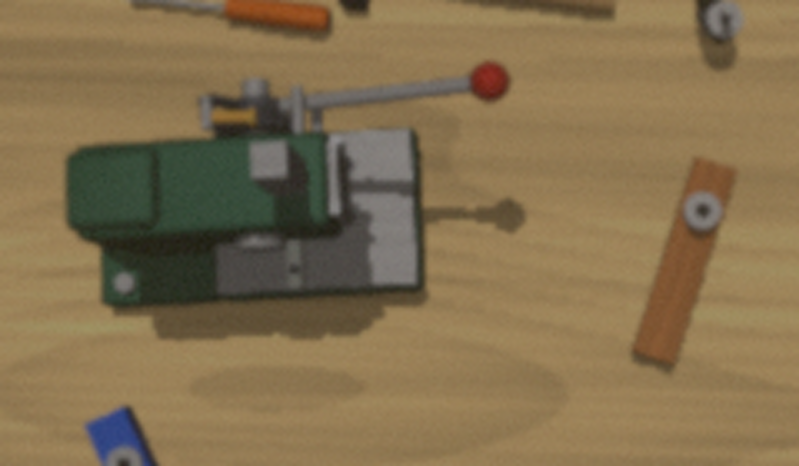

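View pics/s1.png

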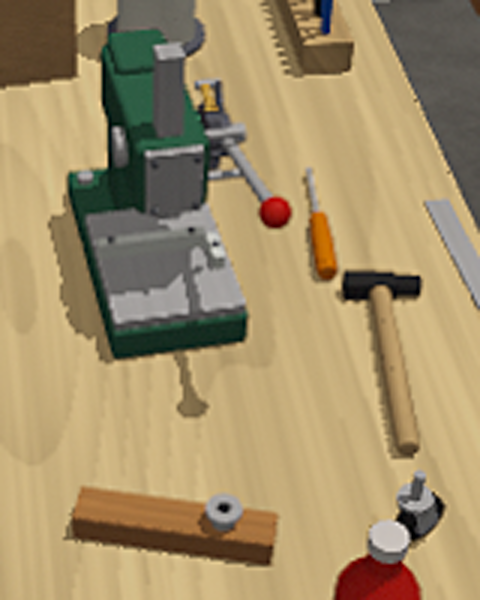

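```bash
python3 - <<'E'
from h import *
ct=ctrl.get_calibration("top");cs=ctrl.get_calibration("side")
T=lambda u,v:(ct,160+(u+.5)/3.333-.5,120+(v+.5)/3.333-.5)
S=lambda u,v:(cs,270+(u+.5)/3-.5,95+(v+.5)/3-.5)
print("ramtop",tri([T(268,160),S(169,50)]))
print("bedR far",tri([T(412,129),S(243,312)]),atz(*T(412,129),.055),atz(*S(243,312),.055))
print("bedR near",tri([T(420,288),S(113,325)]),atz(*T(420,288),.055),atz(*S(113,325),.055))
print("socket top",tri([T(702,211),S(223,511)]))
for p in [(697,158),(736,170),(632,352),(670,368)]: print(atz(*T(*p),.03))
for p in [(82,487),(277,514),(270,545)]: print(atz(*S(*p),.03))
E
```

```text
ramtop [0.55870181 0.10796819 0.32621079]
bedR far [0.63535576 0.0317583  0.04293922] [0.63517036 0.03051288 0.055     ] [0.63036648 0.01867479 0.055     ]
bedR near [0.49167056 0.01808051 0.05154264] [0.49028725 0.01779562 0.055     ] [0.49241836 0.01449082 0.055     ]
socket top [ 0.56848409 -0.23552517  0.04395079]
[ 0.6199865  -0.23150876  0.03      ]
[ 0.60982505 -0.26777597  0.03      ]
[ 0.43929092 -0.17545918  0.03      ]
[ 0.42568413 -0.21042574  0.03      ]
[ 0.44183485 -0.17959609  0.03      ]
[ 0.62044214 -0.23398386  0.03      ]
[ 0.60720343 -0.26933509  0.03      ]
```

Call:
move_arm:
  deltas:
    - [-0.01,-0.01,-0.03,0,0,0]
    - [-0.03,-0.03,-0.02,0,0,0]
    - [-0.032,-0.032,0,0,0,0]
    - [-0.032,-0.032,0,0,0,0]
    - [-0.032,-0.032,0,0,0,0]
    - [-0.032,-0.032,0,0,0,0]
    - [-0.032,-0.032,0,0,0,0]
    - [-0.032,-0.032,0,0,0,0]
    - [-0.032,-0.032,0,0,0,0]
    - [-0.032,-0.032,0,0,0,0]

```text
clock: 1.15
ee_pos: [0.3667, 0.2082, 0.2797]
tool_rot: [-3.136, -0.0, 2.894]
ft_force: [0.3, 0.6, 0.1]
opening: 0.0856
```

Call:
move_arm:
  deltas:
    - [-0.0207,-0.0413,0.0,0,0,0]
    - [-0.0207,-0.0413,0,0,0,0]
    - [-0.0207,-0.0413,0.01,0,0,0]
    - [-0.0207,-0.0413,0.01,0,0,0]
    - [-0.0207,-0.0413,0.01,0,0,0]
    - [-0.0207,-0.0413,0.015,0,0,0]
    - [-0.0207,-0.0413,0.015,0,0,0.5]
    - [-0.0207,-0.0413,0.015,0,0,1]
    - [-0.0207,-0.0413,0.01,0,0,1]
    - [0,0,0,0,0,0]

```text
clock: 2.15
ee_pos: [0.455, -0.2189, 0.1934]
tool_rot: [-3.137, 0.004, 2.844]
ft_force: [-1.1, 0.2, -0.3]
opening: 0.0852
```

```bash
python3 - <<'E'
from h import *
import pickle
s=ctrl.state();c=ctrl.get_calibration("wrist");im=ctrl.get_image("wrist")
cv2.imwrite("pics/w1.png",im[:,:,::-1]);pickle.dump(c,open("w1.pkl","wb"))
print(s["ee_pos"],s["tool_rot"],s["joint_pos"],s["ft_force"],c["eye"],c["rotation"])
E
```

```text
[ 0.45496532 -0.21887559  0.1934163 ] [-3.13743775  0.00382171  2.84350627] [-0.54774647 -0.11284769  1.80223494 -0.00310542  1.4474762  -1.82007377] [-1.14886354  0.22499447 -0.2532087 ] [ 0.38984194 -0.19819049  0.33650263] [2.86877612 0.00393642 1.27167333]
```

View pics/w1.png

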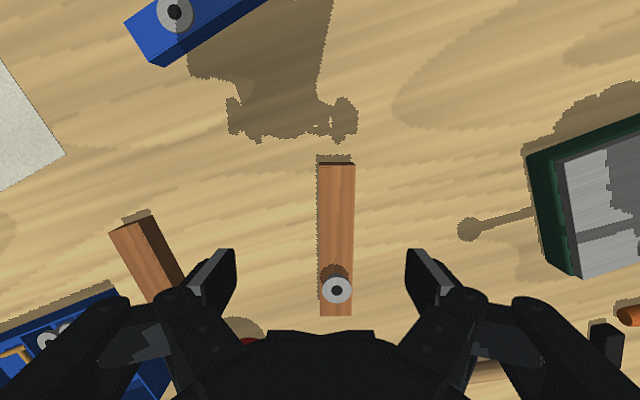

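```bash
python3 - <<'E'
from h import *
import pickle
c=pickle.load(open("w1.pkl","rb"))
im=cv2.imread("pics/w1.png")
cv2.imwrite("pics/w1b.png",cv2.resize(im[145:330,290:390],None,fx=3.2,fy=3.2,interpolation=cv2.INTER_CUBIC))
cv2.imwrite("pics/w1p.png",cv2.resize(im[80:360,440:640],None,fx=2.1,fy=2.1,interpolation=cv2.INTER_CUBIC))
for p in [(318,164),(355,164),(320,315),(351,315)]: print(atz(c,*p,.03))
print(atz(c,336,290.5,.05))
E
```

```text
[ 0.42736004 -0.21350102  0.03      ]
[ 0.43911512 -0.17528394  0.03      ]
[ 0.61007165 -0.26761898  0.03      ]
[ 0.62152966 -0.23014969  0.03      ]
[ 0.5695948 -0.2357874  0.05     ]
```

View pics/w1b.png

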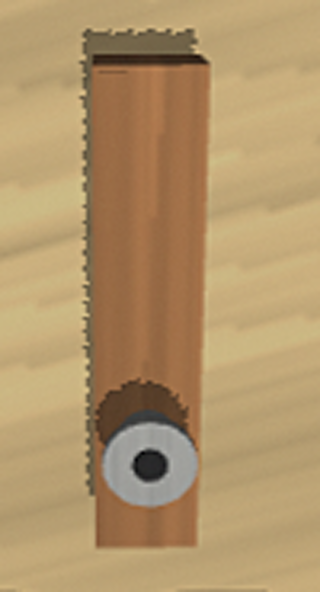

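View pics/w1p.png

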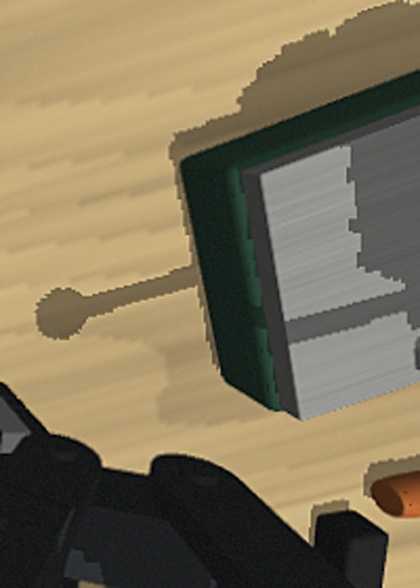

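```bash
python3 - <<'E'
from h import *
import pickle
c=pickle.load(open("w1.pkl","rb"))
W=lambda u,v:(c,440+(u+.5)/2.1-.5,80+(v+.5)/2.1-.5)
a=atz(*W(260,172),.055);b=atz(*W(299,420),.055);print(a,b,b-a,np.linalg.norm(b-a),np.degrees(np.arctan2(*(b-a)[[1,0]])))
s=ctrl.state();Rm=R.from_euler('xyz',s["tool_rot"]).as_matrix()
print(Rm); print(Rm.T@(np.array([.4527,-.2003,.1934])-s["ee_pos"]))
E
```

```text
[0.4936544  0.02230146 0.055     ] [0.63531379 0.03323297 0.055     ] [0.14165939 0.01093151 0.        ] 0.142080545997716 4.412629258691502
[[-0.95617512  0.29278399  0.00258463]
 [ 0.29277328  0.95617414 -0.00384986]
 [-0.00359853 -0.00292443 -0.99998925]]
[0.00696138 0.01508955 0.00049803]
```

Call:
move_arm:
  deltas:
    - [0.007,0.015,0.02,0,0,-0.5]
    - [0,0,0.03,0,0,0]
    - [0,0,0.03,0,0,0]
    - [0,0,0.03,0,0,0]
    - [0,0,0.03,0,0,0]
    - [0,0,0.02,0,0,0]
    - [0,0,0.015,0,0,0]
    - [0,0,0.01,0,0,0]

```text
clock: 3.0
ee_pos: [0.4566, -0.1936, 0.0082]
tool_rot: [-3.14, 0.012, 2.86]
ft_force: [-0.8, 0.6, 0.3]
opening: 0.0856
```

Call:
move_arm:
  deltas:
    - [0.002,-0.0075,0.003,0,-0.6,0.5]
    - [0,0,0.001,0,0,0]

```text
clock: 3.2
ee_pos: [0.452, -0.199, 0.0036]
tool_rot: [-3.141, 0.021, 2.853]
ft_force: [0.2, -1.5, -0.5]
opening: 0.0854
```

Call:
move_arm:
  deltas:
    - [0,0,0,0,0,0]
    - [0,0,0,0,0,0]
    - [0,0,0,0,0,0]
    - [0,0,0,0,0,0]
    - [0,0,0,0,0,0]
  gripper: 0.03
  newtons: 40

```text
clock: 3.7
ee_pos: [0.454, -0.2003, 0.007]
tool_rot: [-3.14, 0.026, 2.852]
ft_force: [-0.4, 0.3, -2.7]
opening: 0.0391
```

Call:
move_arm:
  deltas:
    - [0,0,-0.015,0,0,0]
    - [0,0,-0.025,0,0,0]
    - [0,0,-0.025,0,0,0]
    - [0.005,0.0245,-0.005,0,0,-2.6]
    - [0.005,0.0245,0,0,0,-2.6]
    - [0.005,0.0245,0,0,0,-2.6]
    - [0.005,0.0245,0,0,0,-2.6]
    - [0.005,0.0245,0,0,0,-2.6]
    - [0.005,0.0245,0,0,0,-2.6]
    - [0.005,0.0245,0,0,0,-2.6]
    - [0.005,0.0245,0,0,0,-2.6]
    - [0,0,0,0,0,0]

```text
clock: 4.9
ee_pos: [0.4319, 0.0068, 0.0741]
tool_rot: [-3.135, 0.015, -3.056]
ft_force: [-0.8, -0.3, -3.7]
opening: 0.0393
```

```bash
python3 - <<'E'
from h import *
import pickle
s=ctrl.state();c=ctrl.get_calibration("wrist");im=ctrl.get_image("wrist")
cv2.imwrite("pics/w2.png",im[:,:,::-1]);pickle.dump(c,open("w2.pkl","wb"))
print(s["ee_pos"],s["tool_rot"],s["joint_pos"],s["ft_force"],s["opening"])
im=ctrl.get_image("side");cv2.imwrite("pics/s2.png",cv2.resize(im[90:250,250:410,::-1],None,fx=3.7,fy=3.7,interpolation=cv2.INTER_CUBIC))
E
```

```text
[0.43192618 0.00684386 0.07407702] [-3.13493527  0.01487957 -3.0563372 ] [-0.09972219 -0.21635338  2.12145314 -0.00405315  1.22064545 -1.75436421] [-0.7587957  -0.34436992 -3.68936784] 0.03927490488698689
```

View pics/w2.png

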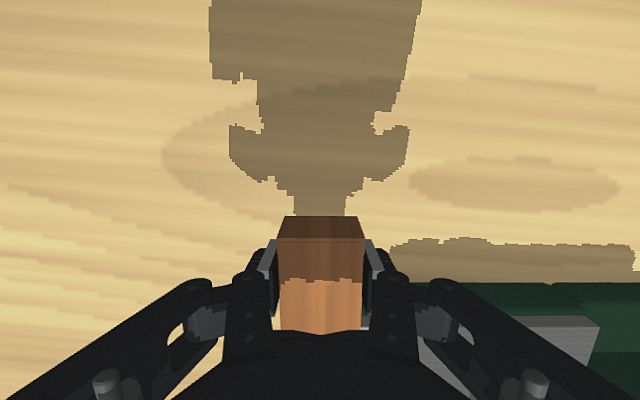

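View pics/s2.png

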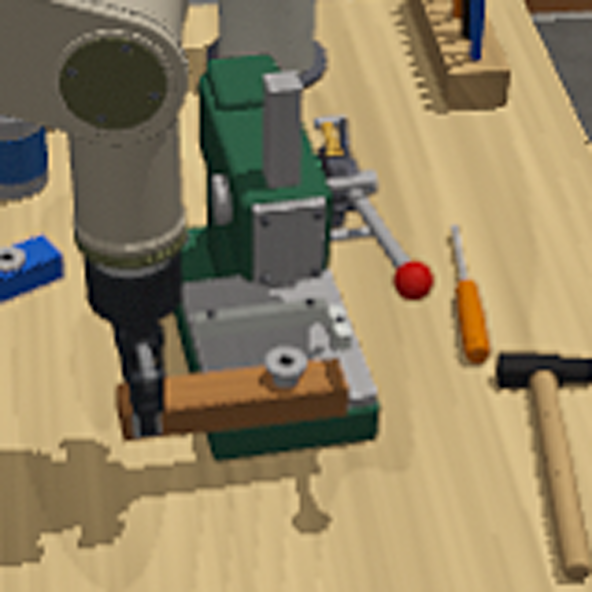

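Call:
move_arm:
  deltas:
    - [0,0.01,0.002,0,-0.6,0.5]
    - [0,0.02,0.002,0,0,0]
    - [0,0.02,0.002,0,0,0]
    - [0,0.02,0.001,0,0,0]
    - [0,0.01,0,0,0,0]
    - [0,0,0,0,0,0]

```text
clock: 5.6
ee_pos: [0.4281, 0.0846, 0.0658]
tool_rot: [-3.133, 0.029, -3.081]
ft_force: [-0.2, -0.3, -3.0]
opening: 0.0394
```

```bash
cat > snap.py <<'E'
from h import *
import sys
n=sys.argv[1]
s=ctrl.state();print(s["clock"],s["ee_pos"].round(4),s["tool_rot"].round(4),s["ft_force"].round(2),round(s["opening"],4))
im=ctrl.get_image("side");cv2.imwrite(f"pics/{n}s.png",cv2.resize(im[90:240,260:410,::-1],None,fx=4,fy=4,interpolation=cv2.INTER_CUBIC))
cv2.imwrite(f"pics/{n}sraw.png",im[:,:,::-1])
im=ctrl.get_image("top");cv2.imwrite(f"pics/{n}t.png",cv2.resize(im[120:260,160:350,::-1],None,fx=4,fy=4,interpolation=cv2.INTER_CUBIC))
E
python3 snap.py a
```

```text
5.6 [0.4281 0.0846 0.0658] [-3.1334  0.0288 -3.081 ] [-0.24 -0.31 -2.97] 0.0394
```

View pics/as.png

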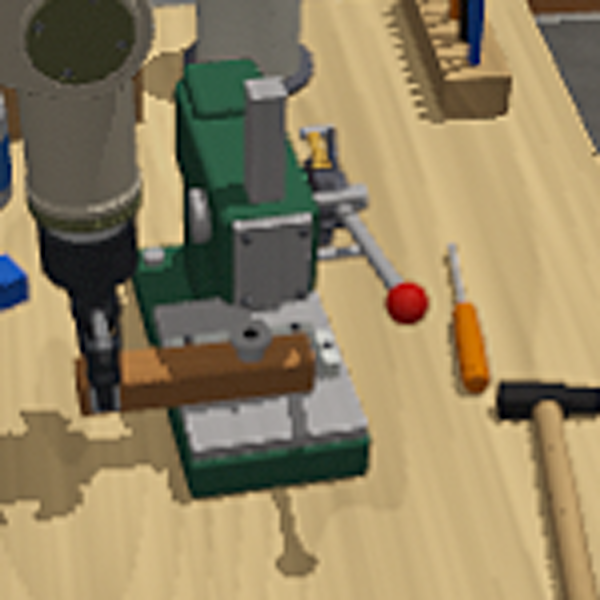

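View pics/at.png

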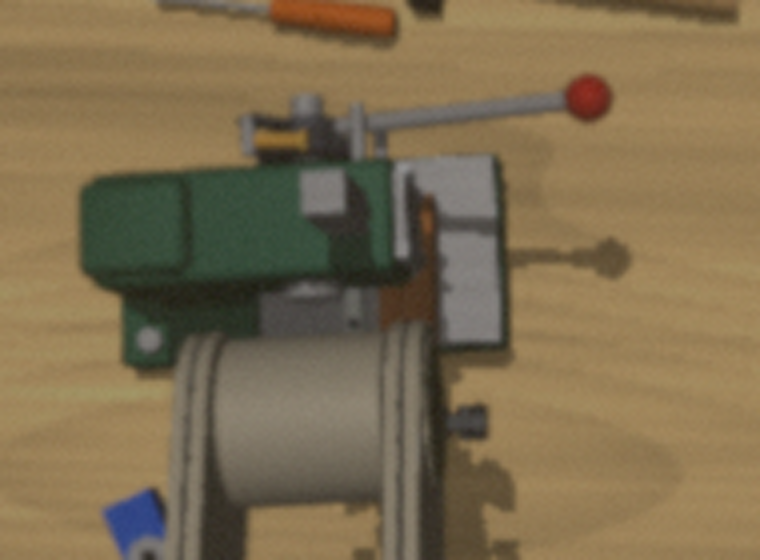

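Call:
move_arm:
  deltas:
    - [0,0.004,0.001,0,0,-0.9]
    - [0,0.004,0.001,0,0,0]
    - [0,0,0.001,0,0,0]
    - [0,0,0,0,0,0]

```text
clock: 6.1
ee_pos: [0.4282, 0.0901, 0.0627]
tool_rot: [-3.132, 0.029, -3.067]
ft_force: [0.5, 0.6, -2.9]
opening: 0.0393
```

Call:
move_arm:
  deltas:
    - [0,0.002,0.001,0,0,0]
    - [0,0,0.001,0,0,0]
    - [0,0,0,0,0,0]

```text
clock: 6.4
ee_pos: [0.4283, 0.0921, 0.0614]
tool_rot: [-3.132, 0.029, -3.068]
ft_force: [-2.4, -0.3, 1.4]
opening: 0.0393
```

Call:
move_arm:
  deltas:
    - [0,0.002,0,0,0,0]
    - [0,0.002,0,0,0,0]
    - [0,0.002,0,0,0,0]

```text
clock: 6.7
ee_pos: [0.4284, 0.0982, 0.0615]
tool_rot: [-3.132, 0.03, -3.068]
ft_force: [-1.0, -3.7, -1.6]
opening: 0.0391
```

Call:
move_arm:
  deltas:
    - [0,0.002,0,0,0,0]
    - [0,0.002,0,0,0,0]

```text
clock: 6.9
ee_pos: [0.4282, 0.0987, 0.0615]
tool_rot: [-3.124, 0.03, -3.07]
ft_force: [-1.6, -16.3, 2.1]
opening: 0.0388
```

Call:
move_arm:
  deltas:
    - [-0.003,0,0,0,0,0]
    - [-0.003,0.0003,0,0,0,0]
    - [-0.003,0.0003,0,0,0,0]

```text
clock: 7.2
ee_pos: [0.4348, 0.0986, 0.0616]
tool_rot: [-3.121, 0.023, -3.07]
ft_force: [-8.8, -3.6, 6.9]
opening: 0.0392
```

Call:
move_arm:
  deltas:
    - [-0.002,0,-0.0003,0,0,0]
    - [-0.002,0.0003,0,0,0,0]

```text
clock: 7.4
ee_pos: [0.4378, 0.0988, 0.0618]
tool_rot: [-3.12, 0.02, -3.07]
ft_force: [-6.0, -4.7, 3.1]
opening: 0.0394
```

```bash
python3 snap.py b
```

```text
7.4 [0.4378 0.0988 0.0618] [-3.1202  0.0205 -3.0701] [-6.03 -4.7   3.12] 0.0394
```

View pics/bs.png

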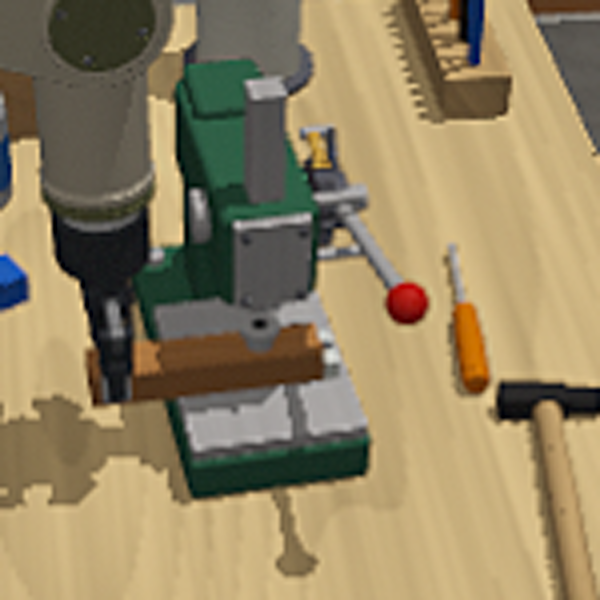

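Call:
move_arm:
  deltas:
    - [-0.002,0.0003,0,0,0,0]
    - [-0.002,0.0003,0,0,0,0]

```text
clock: 7.7
ee_pos: [0.4385, 0.0988, 0.0616]
tool_rot: [-3.118, 0.012, -3.07]
ft_force: [-19.1, -6.8, 17.2]
opening: 0.0393
```

Call:
move_arm:
  deltas:
    - [0,0,0,0,0,0]
    - [-0.0005,0.0015,0,0,0,0]
    - [0,0,-0.0003,0,0,0]

```text
clock: 8.0
ee_pos: [0.4385, 0.0986, 0.0622]
tool_rot: [-3.114, 0.011, -3.071]
ft_force: [-1.1, -1.1, 0.2]
opening: 0.0392
```

Call:
move_arm:
  deltas:
    - [0,0,0,0,0,0]
    - [0,0,0,0,0,0]
    - [0,0,0,0,0,0]
    - [0,0,0,0,0,0]
  gripper: 0.08

```text
clock: 8.4
ee_pos: [0.4399, 0.0997, 0.0628]
tool_rot: [-3.116, 0.014, -3.071]
ft_force: [-0.0, -0.0, -0.5]
opening: 0.08
```

Call:
move_arm:
  deltas:
    - [0,0,-0.02,0,0,0]
    - [0,0,-0.04,0,0,0]
    - [0,0,-0.045,0,0,0]
    - [0,0,-0.045,0,0,0]
    - [0,-0.02,-0.04,0,0.6,0]
    - [-0.003,-0.04,0,0,0,0]
    - [-0.003,-0.045,0,0,0,0]
    - [-0.003,-0.045,0,0,0,0]
    - [0,-0.035,0,0,0,0]
    - [0,0,0,0,0,0]

```text
clock: 9.4
ee_pos: [0.46, -0.0842, 0.2668]
tool_rot: [-3.114, 0.007, -3.064]
ft_force: [-0.4, 0.9, 0.0]
opening: 0.0799
```

```bash
python3 snap.py c; python3 - <<'E'
from h import *
import pickle
c=ctrl.get_calibration("wrist");im=ctrl.get_image("wrist")
cv2.imwrite("pics/w3.png",im[:,:,::-1]);pickle.dump(c,open("w3.pkl","wb"))
E
```

```text
9.4 [ 0.46   -0.0842  0.2668] [-3.114   0.0073 -3.0639] [-0.43  0.89  0.01] 0.0799
```

View pics/w3.png

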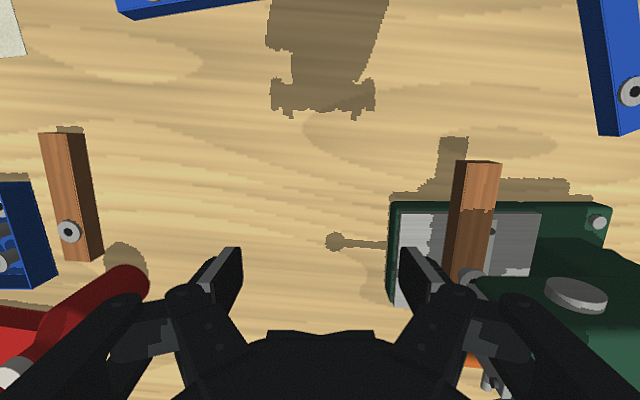

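View pics/cs.png

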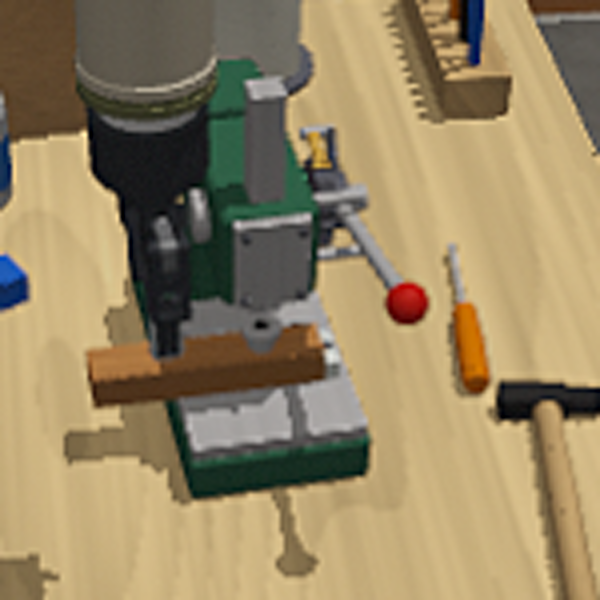

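View pics/ct.png

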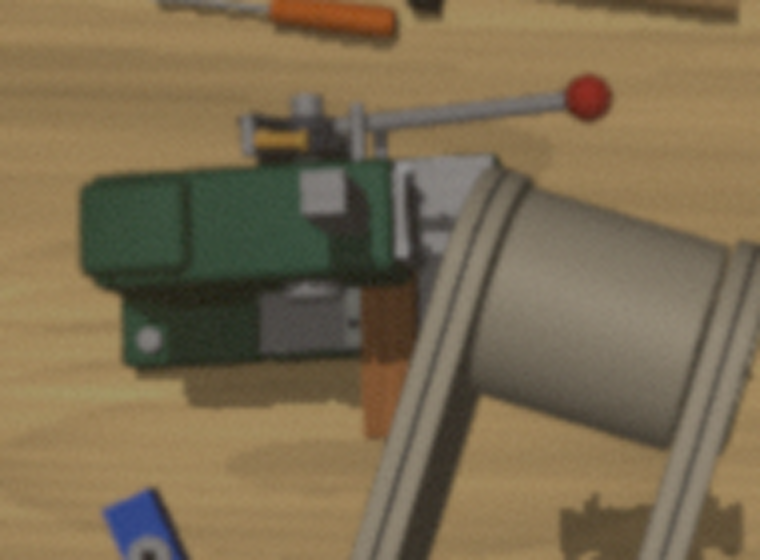

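```bash
python3 - <<'E'
from h import *
im=cv2.imread("pics/w3.png")
cv2.imwrite("pics/w3b.png",cv2.resize(im[150:310,380:620],None,fx=3.33,fy=3.33,interpolation=cv2.INTER_CUBIC))
E
```

```text
(no output)
```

View pics/w3b.png

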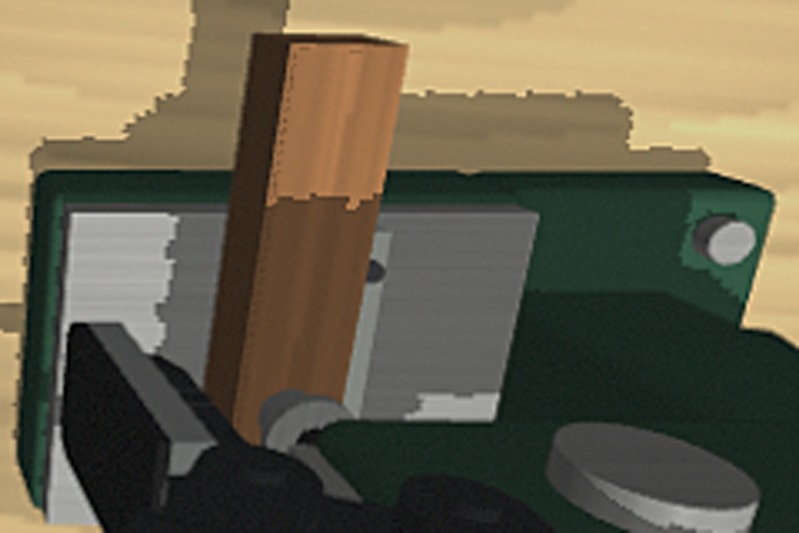

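```bash
python3 - <<'E'
from h import *
import pickle
c=pickle.load(open("w3.pkl","rb"))
W=lambda u,v,z:atz(c,380+(u+.5)/3.333-.5,150+(v+.5)/3.333-.5,z)
def e(n,a,b,z):
    p,q=W(*a,z),W(*b,z);print(n,p.round(4),q.round(4),np.degrees(np.arctan2(q[1]-p[1],q[0]-p[0])).round(2),np.linalg.norm(q-p).round(4))
e("blkR",(407,46),(349,400),.085); e("blkL",(290,44),(237,440),.085); e("blkend",(290,44),(407,46),.085)
e("bedback",(538,212),(497,420),.055); e("bedfront",(66,212),(47,520),.055); e("bednear",(66,211),(538,212),.055)
e("fenceback",(391,234),(362,418),.075)
E
```

```text
blkR [0.4177 0.1172 0.085 ] [0.5507 0.129  0.085 ] 5.08 0.1335
blkL [0.4203 0.0777 0.085 ] [0.5713 0.0906 0.085 ] 4.89 0.1515
blkend [0.4203 0.0777 0.085 ] [0.4177 0.1172 0.085 ] 93.82 0.0396
bedback [0.4792 0.2022 0.055 ] [0.5692 0.2116 0.055 ] 5.94 0.0905
bedfront [0.4949 0.0201 0.055 ] [0.6338 0.0336 0.055 ] 5.55 0.1396
bednear [0.4945 0.02   0.055 ] [0.4792 0.2022 0.055 ] 94.8 0.1828
fenceback [0.4872 0.1348 0.075 ] [0.5629 0.1424 0.075 ] 5.75 0.0761
```

Call:
move_arm:
  deltas:
    - [0,0.02,0,-1.6,0.4,-0.5]
    - [0.002,0.04,0,0,0,0]
    - [0.002,0.04,0,0,0,0]
    - [0.002,0.04,0,0,0,0]
    - [0,0.03,0,0,0,0]
    - [0,0.0145,0,0,0,0]
    - [0,0,0.03,0,0,0]
    - [0,0,0.04,0,0,0]
    - [0,0,0.04,0,0,0]
    - [0,0,0.03,0,0,0]
    - [0,0,0.02,0,0,0]
    - [0,0,0,0,0,0]

```text
clock: 10.75
ee_pos: [0.4243, 0.1398, 0.1021]
tool_rot: [3.119, -0.005, -3.021]
ft_force: [-0.6, -0.7, -0.7]
opening: 0.0801
```

Call:
move_arm:
  deltas:
    - [-0.005,-0.02,0,1.2,-0.3,1.5]
    - [-0.005,-0.018,0,0,0,0]
    - [0,0,0,0,0,0]
    - [0,0,0,0,0,0]

```text
clock: 11.15
ee_pos: [0.4397, 0.1045, 0.1057]
tool_rot: [3.141, 0.003, -3.046]
ft_force: [-0.7, -1.1, 0.6]
opening: 0.0799
```

Call:
move_arm:
  deltas:
    - [0,-0.005,0.01,0,0,0.4]
    - [0,0,0.015,0,0,0]
    - [0,0,0.012,0,0,0]
    - [0,0,0.005,0,0,0]
    - [0,0,0,0,0,0]

```text
clock: 11.65
ee_pos: [0.4418, 0.1001, 0.0634]
tool_rot: [3.141, 0.007, -3.054]
ft_force: [-0.1, -0.8, 0.1]
opening: 0.0804
```

Call:
move_arm:
  deltas:
    - [0,0,0,0,0,0]
    - [0,0,0,0,0,0]
    - [0,0,0,0,0,0]
    - [0,0,0,0,0,0]
  gripper: 0.03
  newtons: 40

```text
clock: 12.05
ee_pos: [0.442, 0.0993, 0.0644]
tool_rot: [-3.14, 0.007, -3.054]
ft_force: [0.1, -1.1, -2.1]
opening: 0.0394
```

Now rotate the block a little toward the fence while pressing lightly.

Call:
move_arm:
  deltas:
    - [0,0.0005,0,0,0,-0.5]
    - [0,0.0005,0,0,0,-0.5]
    - [0,0,0,0,0,0]

```text
clock: 12.35
ee_pos: [0.4424, 0.0984, 0.0645]
tool_rot: [-3.137, 0.008, -3.036]
ft_force: [-0.3, -1.3, -1.0]
opening: 0.0393
```

```bash
python3 -c "
from h import *
s=ctrl.state();print(s['ee_pos'],s['tool_rot'],s['ft_force'],s['ft_torque'])"
```

```text
[0.44240987 0.09844215 0.06449002] [-3.13681347  0.00783277 -3.03645646] [-0.2997222  -1.27170787 -0.97239076] [-0.17187886  0.06873246 -0.12391839]
```

Call:
move_arm:
  deltas:
    - [0,0.0015,0,0,0,0]
    - [0,0.0015,0,0,0,0]

```text
clock: 12.55
ee_pos: [0.4423, 0.0988, 0.0646]
tool_rot: [-3.132, 0.007, -3.037]
ft_force: [0.7, -12.9, 0.7]
opening: 0.0393
```

```bash
python3 -c "
from h import *
s=ctrl.state();print(s['ee_pos'],s['tool_rot'],s['ft_force'],s['ft_torque'])"
```

```text
[0.44228052 0.09883198 0.06456832] [-3.13207231  0.00740111 -3.03728902] [  0.70332514 -12.92709982   0.66312735] [-1.98316274 -0.0646158  -0.56301902]
```

Call:
move_arm:
  deltas:
    - [0,0.0,0,0,0,-0.7]
    - [0,0.0,0,0,0,-0.7]

```text
clock: 12.75
ee_pos: [0.4424, 0.0972, 0.0646]
tool_rot: [-3.129, 0.007, -3.015]
ft_force: [0.1, -8.9, -0.6]
opening: 0.0393
```

```bash
python3 -c "
from h import *
s=ctrl.state();print(s['ee_pos'],s['tool_rot'],s['ft_force'],s['ft_torque'])"
```

```text
[0.44242849 0.09721898 0.06464248] [-3.12935609  0.00690245 -3.01461876] [ 0.1474933  -8.94205992 -0.61557639] [-1.20669893  0.07875687 -1.57448308]
```

Call:
move_arm:
  deltas:
    - [0,0.0012,0,0,0,0]

```text
clock: 12.85
ee_pos: [0.4424, 0.0973, 0.0646]
tool_rot: [-3.128, 0.007, -3.016]
ft_force: [1.2, -7.9, 0.1]
opening: 0.0392
```

```bash
cat > st.py <<'E'
from h import *
s=ctrl.state();print(s['ee_pos'].round(4),s['tool_rot'].round(4),s['ft_force'].round(1),s['ft_torque'].round(2), (s['ft_torque'][2]/s['ft_force'][1]).round(3))
E
python3 st.py
```

```text
[0.4424 0.0973 0.0646] [-3.1279  0.0067 -3.0162] [ 1.2 -7.9  0.1] [-1.43 -0.04 -1.51] 0.191
```

Call:
move_arm:
  deltas:
    - [0,0.0015,0,0,0,0.3]
    - [0,0.001,0,0,0,0]

```text
clock: 13.05
ee_pos: [0.4423, 0.098, 0.0647]
tool_rot: [-3.125, 0.007, -3.025]
ft_force: [0.3, -7.2, -2.0]
opening: 0.0392
```

```bash
python3 st.py
```

```text
[0.4423 0.098  0.0647] [-3.1253  0.0066 -3.0247] [ 0.3 -7.2 -2. ] [-1.11 -0.05 -1.07] 0.149
```

Call:
move_arm:
  deltas:
    - [-0.0012,0.001,0,0,0,0]
    - [-0.0012,0.001,0,0,0,0]

```text
clock: 13.25
ee_pos: [0.4422, 0.098, 0.0645]
tool_rot: [-3.122, 0.001, -3.027]
ft_force: [-8.1, -10.3, 9.0]
opening: 0.039
```

```bash
python3 st.py
```

```text
[0.4422 0.098  0.0645] [-3.1220e+00  6.0000e-04 -3.0272e+00] [ -8.1 -10.3   9. ] [-1.48  1.32 -0.88] 0.085
```

Call:
move_arm:
  deltas:
    - [0,0,0,0,0,0]
    - [0,0,0,0,0,0]
    - [0,0,0,0,0,0]
    - [0,0,0,0,0,0]
  gripper: 0.08

```text
clock: 13.65
ee_pos: [0.4429, 0.0991, 0.0653]
tool_rot: [-3.124, 0.003, -3.026]
ft_force: [-0.3, 0.1, 0.3]
opening: 0.08
```

Call:
move_arm:
  deltas:
    - [0,0,-0.02,0,0,0]
    - [0,0,-0.04,-0.5,0,0]
    - [0,0,-0.045,-0.5,0,0]
    - [0,0,-0.045,0,0,0]
    - [0,-0.01,-0.045,0,0,0]
    - [0,-0.04,0,0,0,0]
    - [0,-0.04,0,0,0,0]
    - [0,-0.03,0,0,0,0]
    - [0,-0.01,0,0,0,0]
    - [0,0,0,0,0,0]

```text
clock: 14.65
ee_pos: [0.4579, -0.0304, 0.2696]
tool_rot: [3.141, 0.007, -3.019]
ft_force: [0.1, 1.0, 0.1]
opening: 0.0801
```

```bash
python3 snap.py d; python3 - <<'E'
from h import *
import pickle
c=ctrl.get_calibration("wrist");im=ctrl.get_image("wrist")
cv2.imwrite("pics/w4.png",im[:,:,::-1]);pickle.dump(c,open("w4.pkl","wb"))
cv2.imwrite("pics/w4b.png",cv2.resize(im[130:330,360:600,::-1],None,fx=3.33,fy=3,interpolation=cv2.INTER_CUBIC))
E
```

```text
14.65 [ 0.4579 -0.0304  0.2696] [ 3.1415  0.0068 -3.0194] [0.1  0.98 0.08] 0.0801
```

View pics/w4b.png

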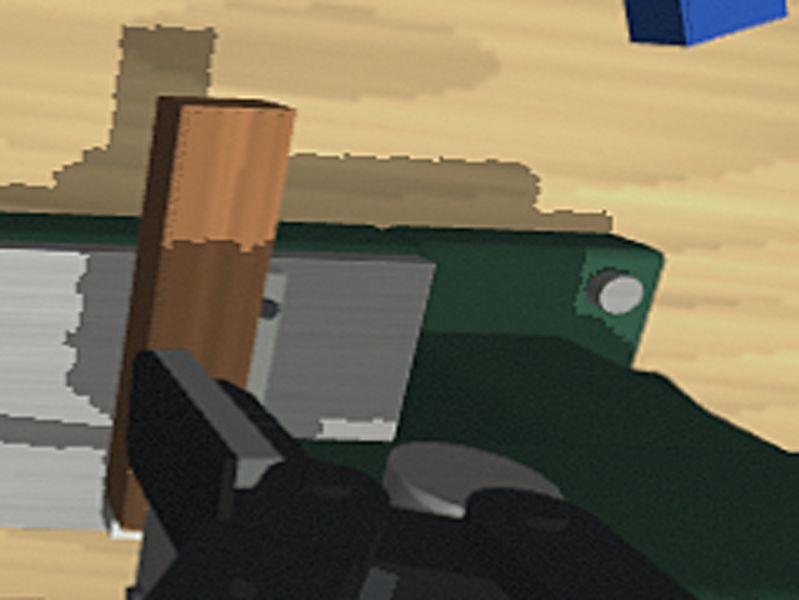

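View pics/ds.png

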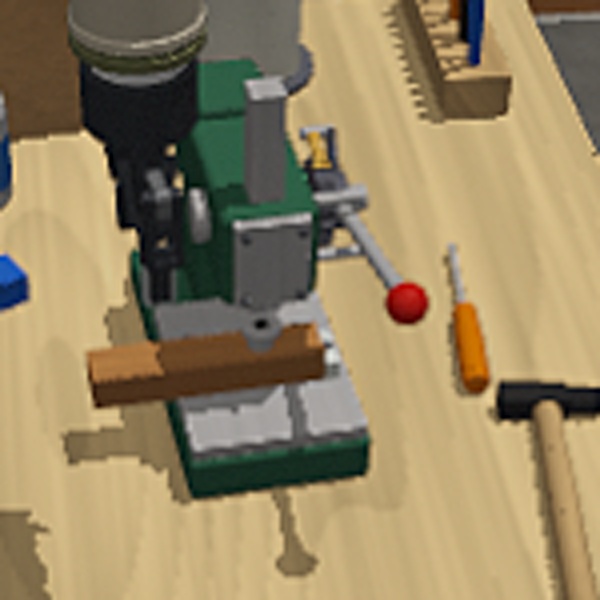

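```bash
python3 - <<'E'
from h import *
import pickle
c=pickle.load(open("w4.pkl","rb"))
W=lambda u,v,z:atz(c,360+(u+.5)/3.333-.5,130+(v+.5)/3-.5,z)
def e(n,a,b,z):
    p,q=W(*a,z),W(*b,z);print(n,p.round(4),q.round(4),np.degrees(np.arctan2(q[1]-p[1],q[0]-p[0])).round(2),np.linalg.norm(q-p).round(4))
e("blkR",(295,108),(247,388),.085); e("blkLtop",(178,106),(148,350),.085);e("blkLbot",(157,97),(107,515),.055)
e("bedback",(435,264),(396,440),.055)
e("fenceback",(287,274),(265,400),.075)
ct=ctrl.get_calibration("top");cs=ctrl.get_calibration("side")
T=lambda u,v:(ct,160+(u+.5)/4-.5,120+(v+.5)/4-.5)
S=lambda u,v:(cs,260+(u+.5)/4-.5,90+(v+.5)/4-.5)
print("knob",tri([T(588,98),S(408,303)]))
for n in "d":
  for f,k in (("t",0),("s",0)):
    im=cv2.imread(f"pics/{n}{f}.png").astype(int); m=(im[:,:,2]>110)&(im[:,:,1]<50)&(im[:,:,0]<60)
    y,x=np.nonzero(m);print(f,x.mean(),y.mean(),np.ptp(x),np.ptp(y))
E
```

```text
blkR [0.4168 0.1158 0.085 ] [0.5353 0.1267 0.085 ] 5.24 0.119
blkLtop [0.4211 0.0751 0.085 ] [0.5227 0.0854 0.085 ] 5.8 0.1021
blkLbot [0.4213 0.0767 0.055 ] [0.6224 0.0966 0.055 ] 5.64 0.2021
bedback [0.4802 0.2028 0.055 ] [0.5675 0.2114 0.055 ] 5.61 0.0878
fenceback [0.4863 0.1345 0.075 ] [0.5446 0.1401 0.075 ] 5.48 0.0585
knob [ 0.6396491  -0.04745613  0.24157257]
t 587.5509433962264 93.78364779874214 33 30
s 407.6589716684155 299.4637985309549 99 98
```

View pics/dt.png

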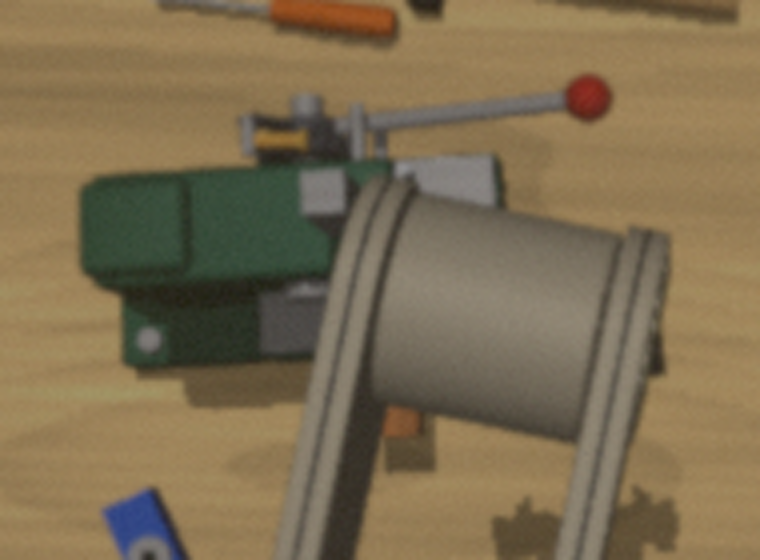

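Call:
move_arm:
  deltas:
    - [0,0,-0.02,0,0,5]
    - [0,0,-0.015,0,0,8.5]
    - [0,0,0,0,0,8.5]
    - [0,0,0,0,0,8.5]
    - [0,0,0,0,0,8.5]
    - [0,0,0,0,0,8.5]
    - [0,0,0,0,0,8.5]
    - [0,0,0,0,0,8.5]
    - [0,0,0,0,0,8.5]
    - [0,0,0,0,0,8.5]
    - [0,0,0,0,0,8.5]
    - [0,0,0,0,0,2]

```text
clock: 16.0
ee_pos: [0.4552, -0.0104, 0.3024]
tool_rot: [3.141, -0.008, 1.639]
ft_force: [0.3, 0.5, -0.3]
opening: 0.0799
```

Call:
move_arm:
  deltas:
    - [-0.006,0.02,0,0,0,-1.6]
    - [-0.009,0.035,0,0,0,0]
    - [-0.009,0.035,0,0,0,0]
    - [-0.009,0.035,0,0,0,0]
    - [-0.009,0.03,0,0,0,0]
    - [-0.005,0.015,0,0,0,0]
    - [0,0,0,0,0,0]
    - [0,0,0,0,0,0]

```text
clock: 16.8
ee_pos: [0.6339, -0.0268, 0.299]
tool_rot: [-3.139, -0.012, 1.683]
ft_force: [0.3, 0.1, -0.3]
opening: 0.0804
```

```bash
python3 st.py; python3 - <<'E'
from h import *
import pickle
c=ctrl.get_calibration("wrist");im=ctrl.get_image("wrist")
cv2.imwrite("pics/w5.png",im[:,:,::-1]);pickle.dump(c,open("w5.pkl","wb"))
E
```

```text
[ 0.6339 -0.0268  0.299 ] [-3.139  -0.0119  1.6826] [ 0.3  0.1 -0.3] [-0.06 -0.01  0.  ] 0.016
```

View pics/w5.png

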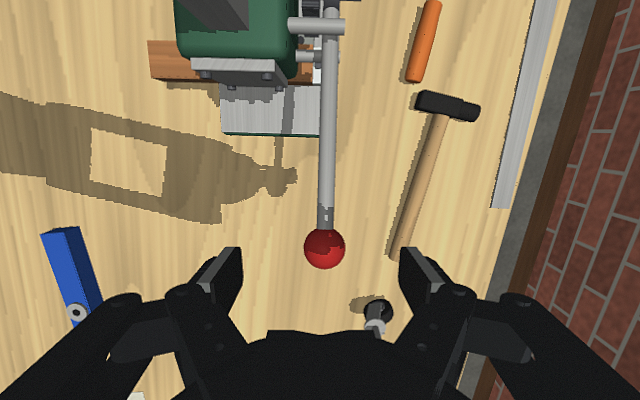

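```bash
python3 - <<'E'
from h import *
import pickle
c=pickle.load(open("w5.pkl","rb"))
im=cv2.imread("pics/w5.png").astype(int);m=(im[:,:,2]>90)&(im[:,:,1]<50)&(im[:,:,0]<60);m[:,400:]=0
y,x=np.nonzero(m);print(x.min(),x.max(),y.min(),y.max())
u,v=(x.min()+x.max())/2,(y.min()+y.max())/2
ct=ctrl.get_calibration("top");cs=ctrl.get_calibration("side")
print(c["eye"],[atz(c,u,v,z).round(4) for z in(.23,.24,.25)])
print(tri([(c,u,v),(ct,160+588.5/4-.5,120+98.5/4-.5),(cs,260+408.5/4-.5,90+303.5/4-.5)]))
s=ctrl.state();Rm=R.from_euler('xyz',s["tool_rot"]).as_matrix()
k=atz(c,u,v,.241);print("tool frame knob",Rm.T@(k-s["ee_pos"]))
E
```

```text
304 344 233 268
[0.62649157 0.03856761 0.44318101] [array([ 0.6395, -0.0553,  0.23  ]), array([ 0.6389, -0.0509,  0.24  ]), array([ 0.6383, -0.0465,  0.25  ])]
[ 0.63907094 -0.04863465  0.24323338]
tool frame knob [-0.02485567  0.00260676  0.05773654]
```

Call:
move_arm:
  deltas:
    - [-0.012,0.0026,0.01,0,-0.6,0.8]
    - [-0.01,0,0.015,0,0,0]
    - [0,0,0.015,0,0,0]
    - [0,0,0.015,0,0,0]
    - [0,0,0.01,0,0,0]
    - [0,0,0,0,0,0]

```text
clock: 17.45
ee_pos: [0.6355, -0.0492, 0.2273]
tool_rot: [-3.137, -0.001, 1.668]
ft_force: [-0.2, -0.0, 0.0]
opening: 0.0798
```

Call:
move_arm:
  deltas:
    - [0,0.0035,0.004,0,0,0]
    - [0,0,0,0,0,0]

```text
clock: 17.65
ee_pos: [0.6389, -0.0487, 0.2227]
tool_rot: [-3.137, -0.001, 1.668]
ft_force: [0.2, -0.5, 0.3]
opening: 0.0803
```

Call:
move_arm:
  deltas:
    - [0,0,0,0,0,0]
    - [0,0,0,0,0,0]
    - [0,0,0,0,0,0]
    - [0,0,0,0,0,0]
  gripper: 0.02
  newtons: 45

```text
clock: 18.05
ee_pos: [0.6391, -0.0488, 0.2245]
tool_rot: [-3.137, -0.0, 1.668]
ft_force: [-7.3, -1.6, -1.9]
opening: 0.0295
```

```bash
python3 st.py
```

```text
[ 0.6391 -0.0488  0.2245] [-3.1369e+00 -4.0000e-04  1.6680e+00] [-7.3 -1.6 -1.9] [-0.18  0.96  0.05] -0.029
```

```bash
python3 - <<'E'
from h import *
a=ctrl.get_image("wrist");b=ctrl.get_image("side")
A=cv2.resize(a[180:330,230:430,::-1],None,fx=2,fy=2,interpolation=cv2.INTER_CUBIC)
B=cv2.resize(b[120:200,320:420,::-1],None,fx=4,fy=3.75,interpolation=cv2.INTER_CUBIC)
cv2.imwrite("pics/g1.png",np.hstack([A,B]))
E
```

```text
(no output)
```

View pics/g1.png

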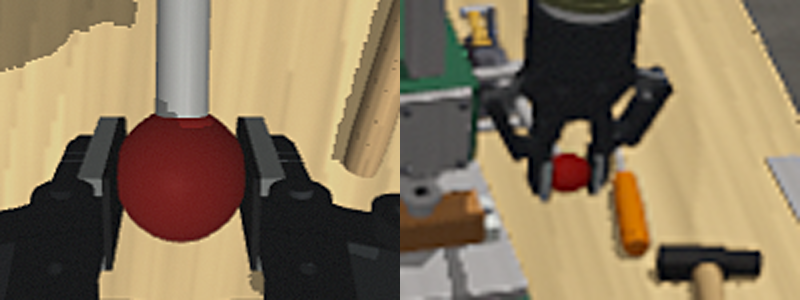

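Call:
move_arm:
  deltas:
    - [0.003,-0.001,-0.01,0,0,0]
    - [0.0035,0,-0.01,0,0,0]
    - [0.004,0,-0.01,0,0,0]
    - [0.001,0,-0.002,0,0,0]
    - [0,0,0,0,0,0]

```text
clock: 18.65
ee_pos: [0.6381, -0.0375, 0.2573]
tool_rot: [-3.139, 0.001, 1.667]
ft_force: [0.9, -1.7, -3.6]
opening: 0.0298
```

```bash
python3 st.py
```

```text
[ 0.6381 -0.0375  0.2573] [-3.1390e+00  1.1000e-03  1.6674e+00] [ 0.9 -1.7 -3.6] [-0.44 -0.27 -0.05] 0.028
```

Call:
move_arm:
  deltas:
    - [-0.0048,0,0.012,0,0,0]
    - [-0.0039,0,0.012,0,0,0]
    - [-0.0031,0,0.012,0,0,0]
    - [-0.0023,0,0.012,0,0,0]

```text
clock: 19.05
ee_pos: [0.6394, -0.0516, 0.2101]
tool_rot: [-3.141, 0.001, 1.668]
ft_force: [-1.9, -1.3, 4.1]
opening: 0.0296
```

```bash
python3 st.py
```

```text
[ 0.6394 -0.0516  0.2101] [-3.1412e+00  7.0000e-04  1.6683e+00] [-1.9 -1.3  4.1] [-0.11  0.35 -0.04] 0.034
```

Call:
move_arm:
  deltas:
    - [-0.0016,0,0.012,0,0,0]
    - [-0.0008,0,0.012,0,0,0]
    - [0,0,0.012,0,0,0]
    - [0,0,0.008,0,0,0]

```text
clock: 19.45
ee_pos: [0.6397, -0.0556, 0.1616]
tool_rot: [3.141, 0.002, 1.667]
ft_force: [-0.8, 1.8, 4.2]
opening: 0.0294
```

```bash
python3 st.py; python3 snap.py e
```

```text
[ 0.6397 -0.0556  0.1616] [3.1415e+00 1.6000e-03 1.6668e+00] [-0.8  1.8  4.2] [0.35 0.19 0.13] 0.073
19.45 [ 0.6397 -0.0556  0.1616] [3.1415e+00 1.6000e-03 1.6668e+00] [-0.76  1.77  4.22] 0.0294
```

View pics/es.png

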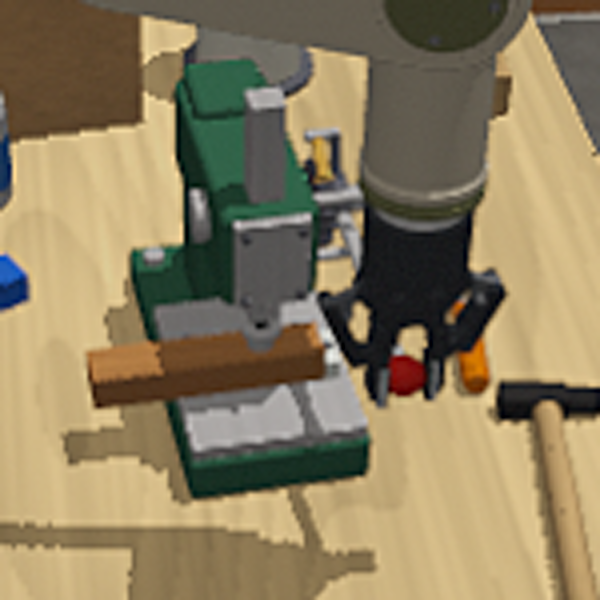

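Call:
move_arm:
  deltas:
    - [0,0,-0.012,0,0,0]
    - [0,0,-0.012,0,0,0]
    - [0.0008,0,-0.012,0,0,0]
    - [0.0016,0,-0.012,0,0,0]
    - [0.0023,0,-0.012,0,0,0]
    - [0.0031,0,-0.012,0,0,0]
    - [0.0039,0,-0.012,0,0,0]
    - [0.0048,0,-0.01,0,0,0]
    - [0,0,0,0,0,0]

```text
clock: 20.45
ee_pos: [0.6381, -0.0366, 0.2573]
tool_rot: [-3.139, 0.001, 1.668]
ft_force: [-0.0, 2.2, -1.6]
opening: 0.0296
```

Call:
move_arm:
  deltas:
    - [-0.0048,0,0.012,0,0,0]
    - [-0.0039,0,0.012,0,0,0]
    - [-0.0031,0,0.012,0,0,0]
    - [-0.0023,0,0.012,0,0,0]
    - [-0.0016,0,0.012,0,0,0]
    - [-0.0008,0,0.012,0,0,0]

```text
clock: 21.05
ee_pos: [0.6396, -0.0543, 0.1851]
tool_rot: [3.141, 0.003, 1.668]
ft_force: [-1.5, -3.0, 3.5]
opening: 0.0297
```

Call:
move_arm:
  deltas:
    - [0,0,0.012,0,0,0]
    - [0,0,0.006,0,0,0]
    - [0,0,0,0,0,0]

```text
clock: 21.35
ee_pos: [0.6396, -0.0549, 0.1629]
tool_rot: [3.141, 0.002, 1.667]
ft_force: [1.5, -2.2, 2.4]
opening: 0.0295
```

```bash
python3 snap.py f
```

```text
21.35 [ 0.6396 -0.0549  0.1629] [3.1415e+00 2.4000e-03 1.6672e+00] [ 1.52 -2.22  2.41] 0.0295
```

View pics/fs.png

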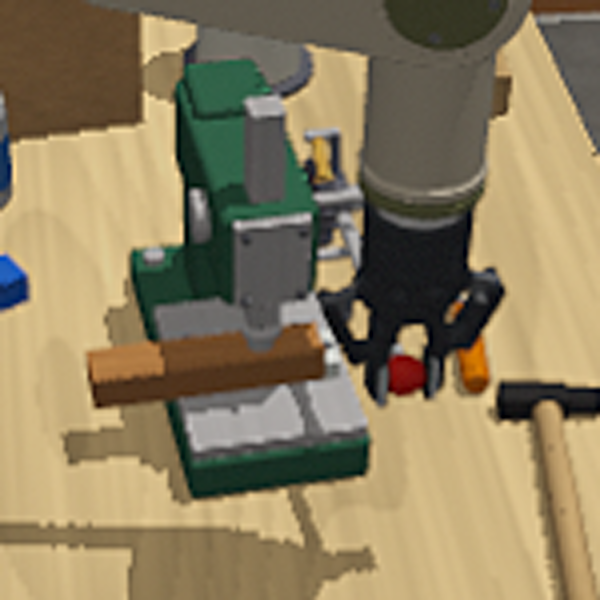

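Call:
move_arm:
  deltas:
    - [0,0,-0.012,0,0,0]
    - [0,0,-0.012,0,0,0]
    - [0.0008,0,-0.012,0,0,0]
    - [0.0016,0,-0.012,0,0,0]
    - [0.0023,0,-0.012,0,0,0]
    - [0.0031,0,-0.012,0,0,0]
    - [0.0039,0,-0.012,0,0,0]
    - [0.0048,0,-0.01,0,0,0]
    - [0,0,0,0,0,0]

```text
clock: 22.35
ee_pos: [0.6379, -0.0344, 0.2627]
tool_rot: [-3.141, 0.0, 1.669]
ft_force: [1.2, 3.8, -1.9]
opening: 0.0296
```

Call:
move_arm:
  deltas:
    - [-0.0048,0,0.012,0,0,0]
    - [-0.0039,0,0.012,0,0,0]
    - [-0.0031,0,0.012,0,0,0]
    - [-0.0023,0,0.012,0,0,0]

```text
clock: 22.75
ee_pos: [0.6393, -0.0503, 0.2157]
tool_rot: [3.14, 0.003, 1.669]
ft_force: [-1.0, -3.5, 4.8]
opening: 0.0297
```

Call:
move_arm:
  deltas:
    - [-0.0016,0,0.012,0,0,0]
    - [-0.0008,0,0.012,0,0,0]

```text
clock: 22.95
ee_pos: [0.6397, -0.0547, 0.1899]
tool_rot: [3.139, 0.004, 1.667]
ft_force: [-1.5, -3.1, 4.9]
opening: 0.0295
```

Call:
move_arm:
  deltas:
    - [0,0,0.012,0,0,0]
    - [0,0,0.006,0,0,0]

```text
clock: 23.15
ee_pos: [0.6397, -0.0552, 0.1689]
tool_rot: [3.139, 0.004, 1.667]
ft_force: [1.7, -0.7, 4.2]
opening: 0.0295
```

Call:
move_arm:
  deltas:
    - [0,0,0.006,0,0,0]
    - [0,0,0.001,0,0,0]

```text
clock: 23.35
ee_pos: [0.6397, -0.0549, 0.1609]
tool_rot: [3.14, 0.004, 1.667]
ft_force: [-2.4, -4.7, 8.3]
opening: 0.0295
```

```bash
python3 snap.py g
```

```text
23.35 [ 0.6397 -0.0549  0.1609] [3.1396 0.0039 1.6671] [-2.42 -4.74  8.27] 0.0295
```

View pics/gs.png

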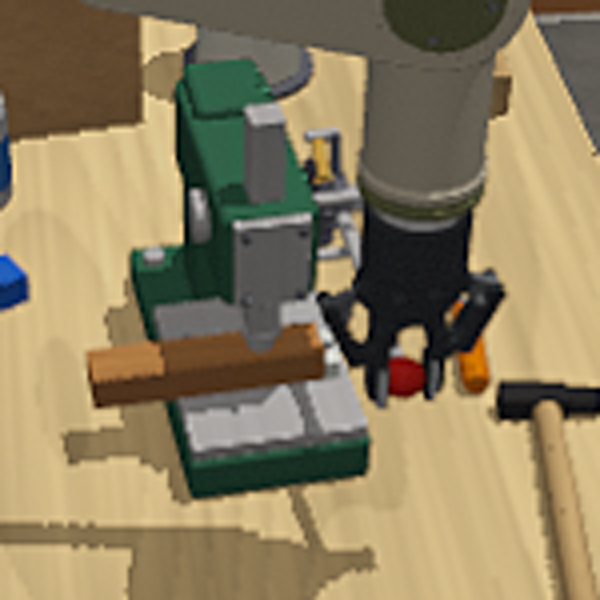

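Call:
move_arm:
  deltas:
    - [0,0,-0.012,0,0,0]
    - [0,0,-0.012,0,0,0]
    - [0.0008,0,-0.012,0,0,0]
    - [0.0016,0,-0.012,0,0,0]
    - [0.0023,0,-0.012,0,0,0]
    - [0.0031,0,-0.012,0,0,0]
    - [0.0039,0,-0.012,0,0,0]
    - [0.0048,0,-0.01,0,0,0]
    - [0,0,0,0,0,0]

```text
clock: 24.35
ee_pos: [0.638, -0.0368, 0.2524]
tool_rot: [-3.14, 0.005, 1.669]
ft_force: [-1.4, 0.4, -0.4]
opening: 0.0296
```

Call:
move_arm:
  deltas:
    - [-0.0048,0,0.01,0,0,0]
    - [-0.0039,0,0.01,0,0,0]
    - [-0.003,0,0.01,0,0,0]

```text
clock: 24.65
ee_pos: [0.6388, -0.0459, 0.2231]
tool_rot: [-3.141, 0.001, 1.673]
ft_force: [-3.1, 4.0, 7.7]
opening: 0.0297
```

Call:
move_arm:
  deltas:
    - [-0.002,0,0.01,0,0,0]
    - [-0.0015,0,0.01,0,0,0]

```text
clock: 24.85
ee_pos: [0.6393, -0.0506, 0.2036]
tool_rot: [3.141, 0.003, 1.672]
ft_force: [-3.0, -0.0, 8.9]
opening: 0.0293
```

Call:
move_arm:
  deltas:
    - [-0.001,0,0.01,0,0,0]
    - [-0.0006,0,0.01,0,0,0]

```text
clock: 25.05
ee_pos: [0.6396, -0.0539, 0.1843]
tool_rot: [3.139, 0.004, 1.67]
ft_force: [-2.8, -2.6, 9.5]
opening: 0.0296
```

Call:
move_arm:
  deltas:
    - [0,0,0.01,0,0,0]
    - [0,0,0.01,0,0,0]

```text
clock: 25.25
ee_pos: [0.6398, -0.0551, 0.1648]
tool_rot: [3.138, 0.004, 1.668]
ft_force: [-3.6, 1.9, 7.8]
opening: 0.0296
```

Call:
move_arm:
  deltas:
    - [0,0,0.002,0,0,0]
    - [0,0,-0.012,0,0,0]
    - [0,0,-0.012,0,0,0]
    - [0.0008,0,-0.012,0,0,0]
    - [0.0016,0,-0.012,0,0,0]
    - [0.0023,0,-0.012,0,0,0]
    - [0.0031,0,-0.012,0,0,0]
    - [0.0039,0,-0.012,0,0,0]
    - [0.0048,0,-0.011,0,0,0]
    - [0,0,0,0,0,0]

```text
clock: 26.25
ee_pos: [0.6383, -0.0394, 0.2488]
tool_rot: [3.14, 0.0, 1.663]
ft_force: [0.9, 1.0, -0.4]
opening: 0.0297
```

```bash
python3 snap.py i
```

```text
26.25 [ 0.6383 -0.0394  0.2488] [3.1402e+00 3.0000e-04 1.6633e+00] [ 0.91  1.04 -0.4 ] 0.0297
```

View pics/is.png

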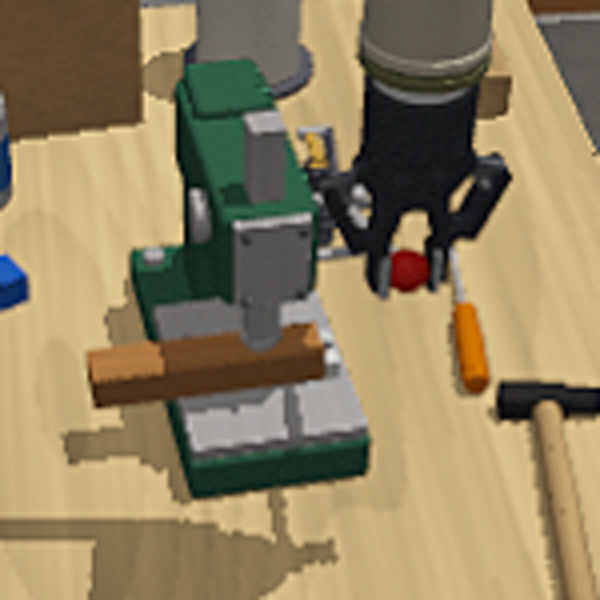

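Call:
move_arm:
  deltas:
    - [0.004,0,-0.009,0,0,0]
    - [0,0,0,0,0,0]
    - [-0.0045,0,0.01,0,0,0]
    - [-0.0039,0,0.01,0,0,0]
    - [-0.003,0,0.01,0,0,0]

```text
clock: 26.85
ee_pos: [0.6388, -0.0457, 0.2241]
tool_rot: [3.141, -0.003, 1.662]
ft_force: [-2.6, 5.4, 7.6]
opening: 0.0294
```

Call:
move_arm:
  deltas:
    - [-0.0022,0,0.01,0,0,0]
    - [-0.0018,0,0.01,0,0,0]

```text
clock: 27.05
ee_pos: [0.6393, -0.0505, 0.2043]
tool_rot: [3.139, -0.003, 1.662]
ft_force: [-2.6, 4.2, 7.2]
opening: 0.0296
```

Call:
move_arm:
  deltas:
    - [-0.0012,0,0.008,0,0,0]
    - [-0.0008,0,0.008,0,0,0]

```text
clock: 27.25
ee_pos: [0.6395, -0.0527, 0.1886]
tool_rot: [3.138, -0.005, 1.661]
ft_force: [-2.7, 4.7, 8.1]
opening: 0.0292
```

Call:
move_arm:
  deltas:
    - [-0.0004,0,0.008,0,0,0]

```text
clock: 27.35
ee_pos: [0.6396, -0.0533, 0.1809]
tool_rot: [3.138, -0.005, 1.661]
ft_force: [-3.3, 1.1, 8.4]
opening: 0.0295
```

Call:
move_arm:
  deltas:
    - [0,0,0.008,0,0,0]

```text
clock: 27.45
ee_pos: [0.6396, -0.0539, 0.1733]
tool_rot: [3.137, -0.004, 1.661]
ft_force: [-3.0, -2.0, 7.5]
opening: 0.0295
```

Call:
move_arm:
  deltas:
    - [0,0,0.008,0,0,0]

```text
clock: 27.55
ee_pos: [0.6397, -0.0545, 0.1657]
tool_rot: [3.136, -0.004, 1.661]
ft_force: [-3.0, 2.5, 8.6]
opening: 0.0296
```

Call:
move_arm:
  deltas:
    - [0,0,0.003,0,0,0]
    - [0,0,-0.012,0,0,0]
    - [0,0,-0.012,0,0,0]
    - [0.0008,0,-0.012,0,0,0]
    - [0.0016,0,-0.012,0,0,0]
    - [0.0023,0,-0.012,0,0,0]
    - [0.0031,0,-0.012,0,0,0]
    - [0.0039,0,-0.012,0,0,0]
    - [0.0048,0,-0.012,0,0,0]
    - [0.003,0,-0.006,0,0,0]
    - [0,0,0,0,0,0]

```text
clock: 28.65
ee_pos: [0.6383, -0.0383, 0.2531]
tool_rot: [3.138, -0.006, 1.66]
ft_force: [2.8, 2.9, -0.9]
opening: 0.03
```

Call:
move_arm:
  deltas:
    - [-0.0045,0,0.01,0,0,0]
    - [-0.0039,0,0.01,0,0,0]

```text
clock: 28.85
ee_pos: [0.6389, -0.0454, 0.2326]
tool_rot: [3.138, -0.008, 1.661]
ft_force: [-1.6, 7.4, 6.8]
opening: 0.0297
```

Call:
move_arm:
  deltas:
    - [-0.003,0,0.006,0,0,0]

```text
clock: 28.95
ee_pos: [0.639, -0.0472, 0.2258]
tool_rot: [3.138, -0.011, 1.662]
ft_force: [-1.7, 10.9, 5.6]
opening: 0.0297
```

Call:
move_arm:
  deltas:
    - [-0.002,0,0.005,0,0,0]

```text
clock: 29.05
ee_pos: [0.6391, -0.0483, 0.2206]
tool_rot: [3.137, -0.013, 1.663]
ft_force: [-2.1, 5.7, 8.0]
opening: 0.0295
```

Call:
move_arm:
  deltas:
    - [-0.0012,0,0.005,0,0,0]

```text
clock: 29.15
ee_pos: [0.6393, -0.0493, 0.2158]
tool_rot: [3.137, -0.013, 1.663]
ft_force: [-2.7, 3.1, 8.7]
opening: 0.0293
```

Call:
move_arm:
  deltas:
    - [-0.0012,0,0.005,0,0,0]
    - [-0.001,0,0.005,0,0,0]

```text
clock: 29.35
ee_pos: [0.6395, -0.0509, 0.2078]
tool_rot: [3.135, -0.015, 1.663]
ft_force: [-6.4, 4.3, 14.8]
opening: 0.0297
```

Call:
move_arm:
  deltas:
    - [-0.0008,0,0.005,0,0,0]
    - [-0.0008,0,0.003,0,0,0]

```text
clock: 29.55
ee_pos: [0.6397, -0.0524, 0.2035]
tool_rot: [3.132, -0.016, 1.663]
ft_force: [-7.9, 6.9, 16.9]
opening: 0.0298
```

Call:
move_arm:
  deltas:
    - [-0.0006,0,0.004,0,0,0]

```text
clock: 29.65
ee_pos: [0.6397, -0.0529, 0.202]
tool_rot: [3.131, -0.016, 1.664]
ft_force: [-8.9, 5.1, 18.6]
opening: 0.0295
```

Call:
move_arm:
  deltas:
    - [-0.0004,0,0.004,0,0,0]

```text
clock: 29.75
ee_pos: [0.6398, -0.0532, 0.2006]
tool_rot: [3.13, -0.016, 1.663]
ft_force: [-9.6, 6.1, 20.0]
opening: 0.0293
```

Call:
move_arm:
  deltas:
    - [-0.0004,0,0.004,0,0,0]

```text
clock: 29.85
ee_pos: [0.6398, -0.0533, 0.1994]
tool_rot: [3.128, -0.017, 1.663]
ft_force: [-9.8, 5.9, 20.5]
opening: 0.0295
```

```bash
python3 snap.py j; python3 - <<'E'
import cv2
a=cv2.imread("pics/jsraw.png");cv2.imwrite("pics/jz.png",cv2.resize(a[150:200,290:350],None,fx=10,fy=10,interpolation=cv2.INTER_CUBIC))
E
```

```text
29.85 [ 0.6398 -0.0533  0.1994] [ 3.128  -0.0167  1.6628] [-9.84  5.9  20.49] 0.0295
```

View pics/jz.png

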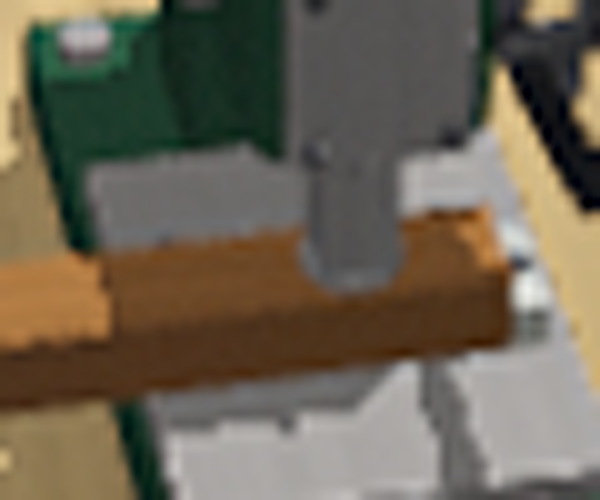

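Call:
move_arm:
  deltas:
    - [0,0,0,0,0,0]

```text
clock: 30.05
ee_pos: [0.6397, -0.0531, 0.2012]
tool_rot: [3.127, -0.017, 1.662]
ft_force: [-4.4, 5.7, 11.5]
opening: 0.0298
```

Call:
move_arm:
  deltas:
    - [0.0005,0,-0.004,0,0,0]
    - [0.0006,0,-0.004,0,0,0]
    - [0.0006,0,-0.004,0,0,0]
    - [0,0,0,0,0,0]

```text
clock: 30.45
ee_pos: [0.6395, -0.0512, 0.2141]
tool_rot: [3.125, -0.02, 1.661]
ft_force: [2.4, 2.8, 2.3]
opening: 0.0298
```

Call:
move_arm:
  deltas:
    - [0,0,0,0,0,0]
    - [0,0,0,0,0,0]
    - [0,0,0,0,0,0]
    - [0,0,0,0,0,0]
  gripper: 0.08

```text
clock: 30.85
ee_pos: [0.6381, -0.0534, 0.2113]
tool_rot: [3.129, -0.018, 1.659]
ft_force: [0.1, -0.9, -0.3]
opening: 0.0805
```

Call:
move_arm:
  deltas:
    - [0,0,-0.01,0,0,0]
    - [0,0,-0.03,0,0,0]
    - [0,0,-0.04,0,0,0]
    - [-0.02,0,-0.03,0,0,0]
    - [-0.04,0,0,0,0,0]
    - [-0.04,0,0,0,0,0]
    - [-0.03,0,0,0,0,0]
    - [0,0,0,0,0,0]

```text
clock: 31.65
ee_pos: [0.6483, -0.1889, 0.3288]
tool_rot: [3.127, -0.015, 1.663]
ft_force: [0.6, -0.5, -0.8]
opening: 0.0801
```

```bash
python3 snap.py k; python3 - <<'E'
import cv2
from h import *
a=cv2.imread("pics/ksraw.png");A=cv2.resize(a[150:200,290:350],None,fx=9,fy=9,interpolation=cv2.INTER_CUBIC);cv2.imwrite("pics/kz.png",A)
c=ctrl.get_image("wrist");cv2.imwrite("pics/kw.png",c[:,:,::-1])
E
```

```text
31.65 [ 0.6483 -0.1889  0.3288] [ 3.1272 -0.0145  1.6629] [ 0.62 -0.52 -0.83] 0.0801
```

View pics/kz.png

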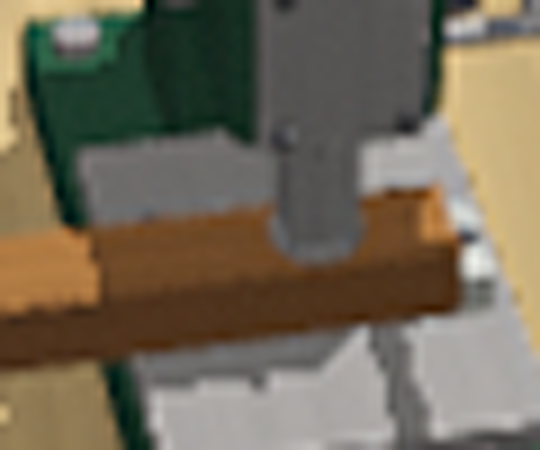

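View pics/ks.png

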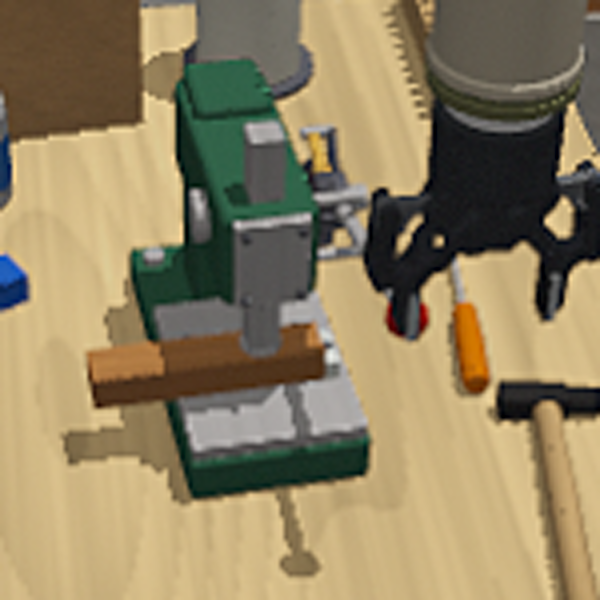

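View pics/kw.png

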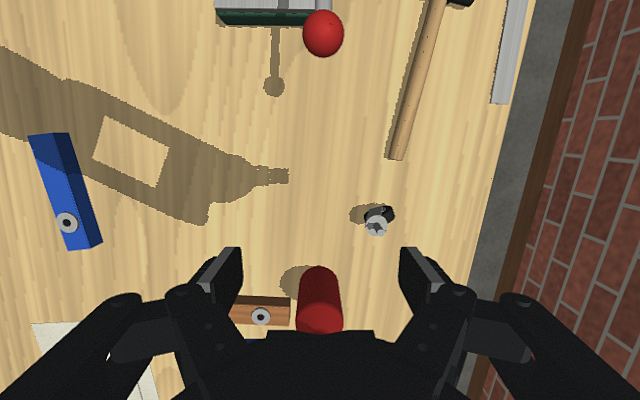

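```bash
python3 - <<'E'
from h import *
cs=ctrl.get_calibration("side")
for h in (.326,.30,.295,.29,.285): print(h,((proj(cs,[.5585,.109,h])-[260,90]+.5)*4-.5).round(1))
a=cv2.imread("pics/cs.png");b=cv2.imread("pics/ks.png")
g=lambda i:cv2.cvtColor(i,cv2.COLOR_BGR2GRAY)
t=g(a)[70:110,238:295]; r=cv2.matchTemplate(g(b)[60:180,225:310],t,cv2.TM_CCOEFF_NORMED);_,v,_,l=cv2.minMaxLoc(r);print(v,l[0]+225-238,l[1]+60-70)
t=cv2.imread("pics/kt.png");cv2.imwrite("pics/kt2.png",t)
E
```

```text
0.326 [264.7  86.4]
0.3 [264.1 116.4]
0.295 [264.  122.1]
0.29 [263.9 127.8]
0.285 [263.8 133.5]
0.6593302488327026 -2 44
```

View pics/kt2.png

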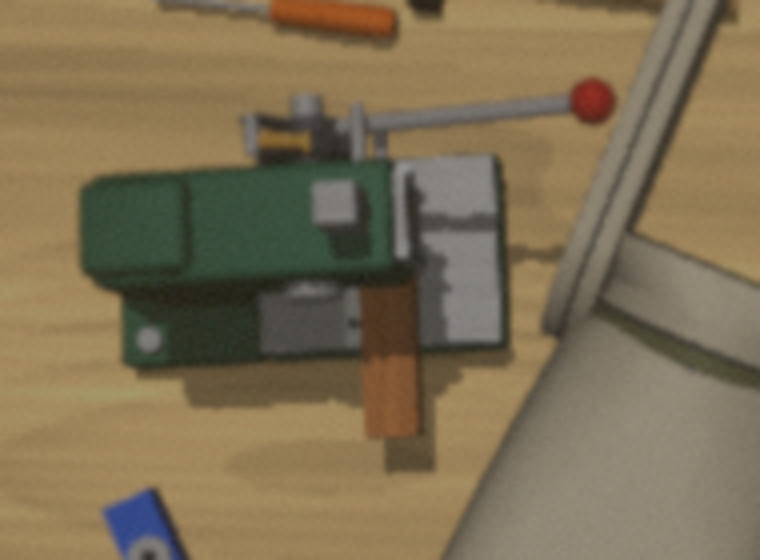

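```bash
python3 -c "
from station import ctrl
print(ctrl.close_job(), ctrl.state()['clock'])"
```

```text
the job is handed in; nothing more can be done
the job is handed in; nothing more can be done
```

The block is loaded under the ram and the socket is pressed home, but I pulled slightly harder at the end than I meant to. I handed the job in at about 32 s of the 72 s allowed.

**Loading:** I set the block on the bed and pushed it against the fence and the end stop. It first sat about 0.6° off square, so I regripped it and squared it. The wrist picture then put the block at about 5.2 to 5.8° and the bed and fence at about 5.5°.

**Pressing:** I held the red knob and pumped six strokes. The knob took about 4 N with the ram in the air and 7 to 9 N while the socket slid in. The lever went firm on the sixth stroke.

**Checks after letting go:**
- **Ram height:** the ram tip measured 88 to 90 mm above the bench, against the 90 mm expected with the flange home.
- **Pictures:** the flange looks seated on the wood, and the block is still against the fence and the stop. The robot is clear of everything, and I did not touch the other things on the bench.

**Less certain:**
- **Peak pull:** it read 20.5 N in total because I sent the last few small moves without reading the force between them. Less the 3 to 4 N needed just to move the lever, that is about 16.5 to 17.5 N. This is just above the 13 to 16 N target but under the 18 N crush limit.
- **Static reading:** with the lever held still straight afterwards, I read 11.5 N.
- **Ram-top match:** an automatic image match of the ram's top was weak (score 0.66), so the ram height comes from my own reading of the side picture.

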